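# Click the open laundry tub's lid button shut and feel that it stays down

### The job

One of the two white storage tubs on the glass shelf has been left unsealed: the round push-push button in its lid stands popped up, while the other tub's button is locked down. Click the popped-up button all the way down so that it locks, take your hand off, then touch it again lightly to feel that it stays down, and let go. Leave the other tub sealed: do not click its button.

Things in the scene. Friction and masses are not known exactly. Their poses are not given: they have to be found in the camera images.
- lid_a (a point): Centre of the lid's top face of tub a, on its button's axis, z up. The tub is a white plastic box 104 x 104 mm and 110 mm high, fixed, on a glass shelf 50 mm above the work surface, so this point is at 160 mm. In the lid sits a flat-topped white round button 44 mm across that slides straight down. Both tubs look alike; at the start one button is popped up, the other locked; the tubs change places
- top_a (a point): Centre of the top face of tub a's button: 24 mm above lid_a when popped up, about 12 mm when locked, 4 mm when fully home against its stop. Push-push: pressed fully home and let rise, it goes from popped up to locked or from locked to popped up; a push that stops 5 mm or more short of home changes nothing. The spring pushes up with 2 N popped up, 4.5 N locked, 6 N home
- lid_b (a point): Centre of the lid's top face of tub b, on its button's axis, z up: a tub, lid and button just like tub a's, with the same sizes, fixed on the same shelf. A black pump bottle, up to 187 mm above the work surface, stands between the two tubs
- top_b (a point): Centre of the top face of tub b's button, 24, 12 or 4 mm above lid_b: popped up, locked, fully home; the same mechanism and spring as tub a's. A touch of 1 to 3 N does not move a locked button, and it clicks surely when pushed to within 1 mm of home

How it is judged:
On the way, in this order (a step that is already met when the one before it is completed fails the run):
1. the popped-up button has been clicked: it is locked down, with nothing touching it (z of top_a in the frame of lid_a between 0.0095 and 0.0145 m and contact force between anything else and button_a below 0.1 N), for 0.2 s.
2. the locked button is touched again, lightly, and stays down (z of top_a in the frame of lid_a between 0.0065 and 0.0145 m and contact force between anything else and button_a above 0.4 N), for 0.06 s.
At the end, for the whole second after the job is handed in: Both lid buttons are locked down and at rest: each button's top stands 9.5 to 14.5 mm above its lid (z of top_a in the frame of lid_a between 0.0095 and 0.0145 m and z of top_b in the frame of lid_b between 0.0095 and 0.0145 m and linear speed of button_a below 0.01 m/s); the robot touches nothing.
It fails at once if the sealed tub's button is clicked (z of top_b in the frame of lid_b above 0.016 m or z of top_b in the frame of lid_b below 0.0055 m).
It also fails if it takes over 32 s, if anything falls off the work surface, if the arm or the gripper's body presses on something with over 40 N, if the wrist force passes 120 N, or if a joint passes its speed limit or range.

### The arm

A 6-joint arm with a two-finger parallel gripper is mounted at the origin on the work surface. World frame = base frame: x ahead of the robot, y to its left, z up, the work surface at z = 0. Lengths are in m, angles in rad, forces in N, time in s.
With the tool pointing down it reaches from about 0.35 to 0.775 m from the base axis. Payload 7.3 kg.
Tool frame: the origin (TCP) lies on the centre line of the jaws, within the pads' length; the fingertips stand ahead of it and the grasp point (between the pads) lies 11 mm behind it (robot.nose_length is the z of the fingertips in the tool frame, in m); z points along the fingers, y is the line along which they close (so a half turn about z gives the same grasp; the last joint's range is limited). The gripper opens to 92 mm and grips with 3 to 60 N. Pads are 19 mm wide; open, the fingers measure 130 mm over their backs; the gripper's body (75 mm by 190 mm) begins 47 mm behind the grasp point.
Start: joints at [-1.485, 0.342, 1.524, -0, 1.275, -0.146], TCP at [0.121, -0.511, 0.235] pointing down, gripper open.
Joint ranges: [-2.53, 2.53], [-0.77, 2.02], [0.04, 2.7], [-1, 4.14], [0.28, 2.66], [-3.11, 3.11]. Speed limits (rad/s): [2.57, 2.57, 3.14, 3.14, 3.14, 3.14].

### API

Orientations are given as [roll, pitch, yaw] about the fixed x, y, z axes, in that order (R = Rz(yaw) Ry(pitch) Rx(roll)).
In Python, from cell import robot, cams gives the robot as it stands. The module is installed in compiled form; this text tells all that it offers.
- The arm moves only by the tool carry_out, never from a script. Its argument "deltas" is a list of rows, each a list of 7 numbers: the shift along the tool's x, y, z in cm, then the turn, a rotation vector about the tool's x, y, z in rad, then the opening, from 0 (shut) to 1 (fully open). A call has exactly 8 rows; each row shifts and turns the commanded pose from where the row before left it, along the tool's axes as they then stand; what a row does not reach is not made up. A row lasts 1/12 s, in which the tool goes at most 41.7 mm and 7.16 degrees, less where a joint would pass 70% of its speed; a pose out of reach is approached as far as the arm can. A call is refused whole if a number of a shift passes 4.17 or a number of a turn 0.125, either way. A call with a gripper value outside its range is refused whole. The fingers move at their own pace and stop on an object; "force" is the grip in N (left out, the last holds). Time passes only in rows, so rows that do not move let the fingers close, or fill a call up. It gives the time, the measured TCP pose, the force, the opening and the grip force at its end, in the units of the state.
- robot.observe(): the state, without advancing time (a new reading comes with each control period).
- cams.read_camera(name): name is "side" or "top" or "wrist"; returns a dict with "image" (400x640x3 uint8, blue, green, red), "depth" (400x640 float32, m along the optical axis (not along the pixel's ray), 0 where there is no reading), "fx", "fy", "cx", "cy" (pixels), "D" ([k1, k2, p1, p2, k3] as OpenCV has them; the pictures are not rectified), "world_to_cam" (4x4, takes a point from world to camera coordinates). Camera axes: x right, y up, looking along -z (the intrinsics and any distortion apply to the point x, -y, -z); pixel columns grow to the right and rows downward; lengths in m; the calibration is good to about 2 mm. A picture is of the moment at which its call begins.
- robot.hand_in(): hands the job in; it is judged then, once.
The state is a dict: "time": time; "qpos": joint angles; "qvel": joint speeds; "joint_efforts": joint torques, N m; "tool_pos": TCP position; "tool_rot": TCP orientation; "contact_force": force on the tool from outside, world axes, zero at the start; "torque": the same for the moment, N m; "opening": finger opening in m; "grip_force": force on a finger pad.
Only numpy, scipy, OpenCV 4.12 (cv2) and the standard library are available. Lean on these libraries where they do the work, as an engineer would, in place of code of your own. Each camera call takes 0.05 s, during which the arm holds its last target. There are 200 camera calls.

## Working session

There is one attempt and no reset: what is moved stays moved. The work goes in short steps, Python scripts to look and compute and a tool call to move; the robot and the scene stay as the last step left them, time stands still between calls to the robot, and variables do not carry over. Pictures are saved under pics/ and viewed, at most 10 in all, crops included, and the job is handed in when it is done.

Besides the shell and the picture viewer there is one more tool, called as name([rows], argument=value, ...), one row to a line, values as JSON. carry_out: Moves the arm, as the interface text tells. Its arguments: {"type":"object","properties":{"deltas":{"type":"array","items":{"type":"array","items":{"type":"number"}}},"force":{"type":"number"}},"required":["deltas"]}

```bash
mkdir -p pics; python3 - <<'E'
from cell import robot, cams
import cv2, numpy as np, pickle
for n in ("top","side"):
    c=cams.read_camera(n); cv2.imwrite(f"pics/{n}0.png",c["image"]); pickle.dump(c,open(f"{n}0.pkl","wb"))
    print(n,c["fx"],c["fy"],c["cx"],c["cy"],c["D"],np.round(c["world_to_cam"],3).tolist())
s=robot.observe(); print(s, robot.nose_length)
E
```

```text
top 390.97434319493055 390.97434319493055 329.09448478689166 194.246691978317 [-0.03661871  0.          0.          0.          0.        ] [[-0.021, -1.0, 0.017, -0.003], [0.994, -0.019, 0.107, -0.566], [-0.107, 0.019, 0.994, -0.885], [0.0, 0.0, 0.0, 1.0]]
side 509.6780890828947 509.6780890828947 316.1603070616442 195.19864998533768 [-0.11890546  0.          0.          0.          0.        ] [[0.959, -0.282, 0.002, -0.527], [0.18, 0.618, 0.765, -0.258], [-0.217, -0.734, 0.643, -0.922], [0.0, 0.0, 0.0, 1.0]]
{'time': 0.1, 'qpos': array([-1.48501332e+00,  3.42631352e-01,  1.52488597e+00, -3.79938799e-05,
        1.27539552e+00, -1.46016799e-01]), 'qvel': array([ 0.00128583, -0.00055272, -0.00353091,  0.00155969,  0.0018172 ,
       -0.00130168]), 'joint_efforts': array([ 1.70973122e-03, -4.32003200e+01, -2.44694263e+01,  7.18804006e-02,
        5.25249972e-02, -5.10034954e-05]), 'tool_pos': array([ 0.12058086, -0.51061911,  0.23413811]), 'tool_rot': array([-3.14028122e+00, -1.56139613e-04,  2.31810787e-01]), 'contact_force': array([ 0.88527954,  0.44646424, -0.41300142]), 'torque': array([-0.01393382, -0.03083785, -0.04174732]), 'grip_force': 0.0, 'opening': 0.09166894032041031} 0.008
```

View pics/top0.png

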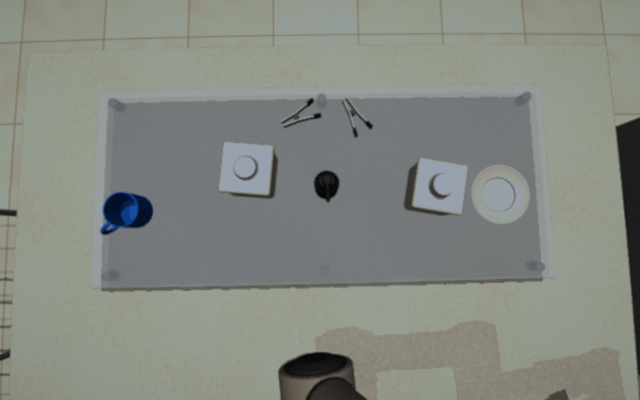

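View pics/side0.png

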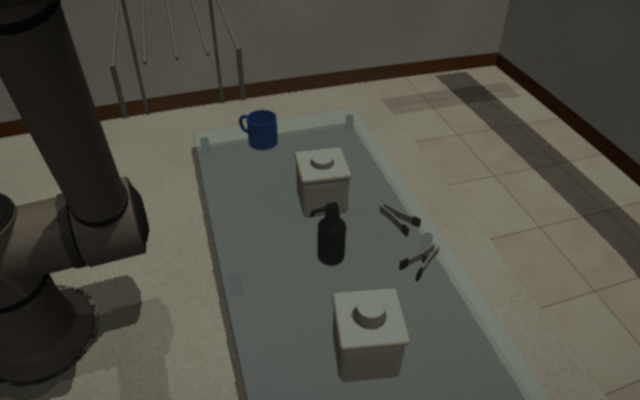

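The top view shows white tubs at about (246,168) and (441,186), with the bottle between them at (326,184). In the side view the near tub (the right one in the top view) has the taller button, at about (370,312). I'll check this with depth.

```bash
cat > h.py <<'E'
import cv2, numpy as np
def world(c):
    h,w=c["depth"].shape
    K=np.array([[c["fx"],0,c["cx"]],[0,c["fy"],c["cy"]],[0,0,1]])
    g=np.stack(np.meshgrid(np.arange(w),np.arange(h)),-1).reshape(-1,1,2).astype(np.float64)
    u=cv2.undistortPoints(g,K,np.array(c["D"])).reshape(h,w,2)
    d=c["depth"].astype(float)
    P=np.stack([u[...,0]*d,-u[...,1]*d,-d],-1)
    T=np.linalg.inv(c["world_to_cam"])
    return P@T[:3,:3].T+T[:3,3]
def tubs(c):
    W=world(c); m=((W[...,2]>.148)&(W[...,2]<.2)&(c["image"].min(-1)>90)&(c["depth"]>0)&(W[...,0]>.3)).astype(np.uint8)
    n,l,st,ce=cv2.connectedComponentsWithStats(m)
    for i in range(1,n):
        if st[i,4]<300: continue
        P=W[l==i]; z=P[:,2]; lid=np.median(z[z<.166])
        B=P[z>lid+.006]
        r=cv2.minAreaRect(P[z<.166][:,:2].astype(np.float32)*1000)
        cc,rad=cv2.minEnclosingCircle(B[:,:2].astype(np.float32)*1000)
        print("px",ce[i].round(),"lid z",lid.round(4),"rect",np.round(r[0],1),np.round(r[1],1),round(r[2],1),"button mean",B.mean(0).round(4),"circ",np.round(cc,1),round(rad,1),"ztop",np.percentile(B[:,2],[50,90]).round(4),len(B))
E
python3 -c "
import pickle,h
for n in ('top','side'): print(n); h.tubs(pickle.load(open(n+'0.pkl','rb')))"
```

```text
top
px [246. 168.] lid z 0.1599 rect [609.4 155. ] [104.4 104.6] 83.8 button mean [0.6092 0.1546 0.1723] circ [609.8 154.9] 21.9 ztop [0.1723 0.1742] 365
px [440. 186.] lid z 0.1602 rect [ 565.3 -238.7] [105.3 104.7] 80.0 button mean [ 0.5657 -0.2378  0.1843] circ [ 565.7 -237.8] 21.9 ztop [0.1844 0.1859] 371
side
px [322. 163.] lid z 0.1591 rect [608.1 154.5] [105.9 101.8] 82.9 button mean [0.6077 0.1551 0.1716] circ [607.5 156. ] 22.2 ztop [0.1717 0.1729] 188
px [370. 317.] lid z 0.1595 rect [ 564.7 -239.1] [102.  100.8] 79.0 button mean [ 0.5632 -0.2387  0.1834] circ [ 563.6 -238.1] 22.0 ztop [0.1834 0.1847] 519
```

The popped-up button (tub a) is at (0.565, -0.238), with its top at z≈0.184; the sealed one is at (0.609, 0.155). I'll close the gripper and move over the popped-up button.

carry_out([
  [2, -0.7, 0, 0, 0, 0, 0],
  [3, -1, 0, 0, 0, 0, 0],
  [3.4, -1.1, 0, 0, 0, 0, 0],
  [3.4, -1.1, 0, 0, 0, 0, 0],
  [3.4, -1.1, 0, 0, 0, 0, 0],
  [3.4, -1.1, 0, 0, 0, 0, 0],
  [3.4, -1.1, 0, 0, 0, 0, 0],
  [3.4, -1.1, 0, 0, 0, 0, 0],
], force=20)

```text
time: 0.77
tool_pos: [0.3499, -0.3705, 0.2345]
tool_rot: [-3.141, 0.0, 0.232]
contact_force: [0.8, -1.2, 0.3]
opening: 0.0435
grip_force: 0.0
```

carry_out([
  [3.4, -1.1, 0, 0, 0, 0, 0],
  [3.4, -1.1, 0, 0, 0, 0, 0],
  [3.4, -1.1, 0, 0, 0, 0, 0],
  [3.4, -1.1, 0, 0, 0, 0, 0],
  [3.4, -1.1, 0, 0, 0, 0, 0],
  [3.4, -1.1, 0, 0, 0, 0, 0],
  [2.5, -1, 0, 0, 0, 0, 0],
  [1.2, -0.5, 0, 0, 0, 0, 0],
])

```text
time: 1.43
tool_pos: [0.5669, -0.2351, 0.2338]
tool_rot: [-3.14, -0.0, 0.235]
contact_force: [-0.3, -0.6, 0.1]
opening: 0.0007
grip_force: 0.0
```

```bash
cat > e.py <<'E'
from cell import robot
import numpy as np
from scipy.spatial.transform import Rotation as R
s=robot.observe(); r=R.from_euler("xyz",s["tool_rot"])
t=np.array([.565,-.2382,.172])
print(s["time"],s["tool_pos"].round(4),s["tool_rot"].round(4),"f",s["contact_force"].round(2),"open",s["opening"],"to home, tool cm",(100*r.inv().apply(t-s["tool_pos"])).round(2))
E
python3 e.py
```

```text
1.4333 [ 0.5669 -0.2351  0.2338] [-3.1405 -0.      0.2345] f [-0.34 -0.61  0.14] open 0.0006718174236771718 to home, tool cm [-0.26  0.26  6.18]
```

carry_out([
  [-0.25, 0.25, 0, 0, 0, 0, 0],
  [0, 0, 1, 0, 0, 0, 0],
  [0, 0, 1, 0, 0, 0, 0],
  [0, 0, 1, 0, 0, 0, 0],
  [0, 0, 0.5, 0, 0, 0, 0],
  [0, 0, 0.3, 0, 0, 0, 0],
  [0, 0, 0, 0, 0, 0, 0],
  [0, 0, 0, 0, 0, 0, 0],
])

```text
time: 2.1
tool_pos: [0.5627, -0.241, 0.1968]
tool_rot: [3.141, -0.0, 0.231]
contact_force: [-0.1, 0.1, 0.0]
opening: 0.0002
grip_force: 0.0
```

```bash
python3 e.py; python3 - <<'E'
from cell import cams
import cv2
cv2.imwrite("pics/s1.png",cv2.resize(cams.read_camera("side")["image"][230:390,280:480],None,fx=3,fy=3))
E
```

```text
2.1 [ 0.5627 -0.241   0.1968] [ 3.1414 -0.      0.2313] f [-0.1   0.11  0.02] open 0.00019588603278191595 to home, tool cm [ 0.29 -0.22  2.48]
```

View pics/s1.png

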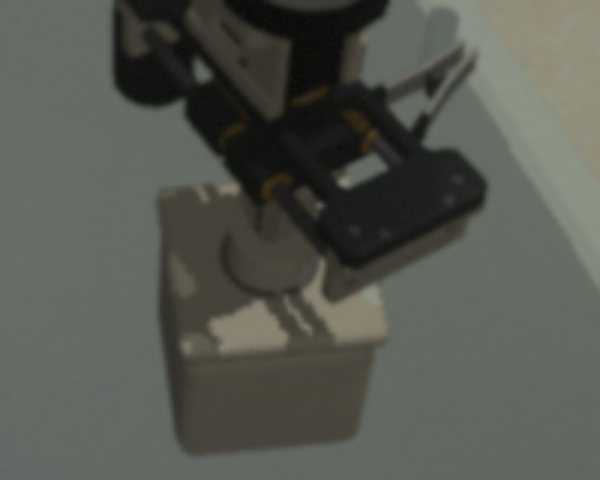

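The closed fingertips stand just above the popped-up button, at about crop (265,220), and the gripper body is clear of the lid. I'll centre the tool and press in stages.

carry_out([
  [0.28, -0.22, 0, 0, 0, 0, 0],
  [0, 0, 0.4, 0, 0, 0, 0],
  [0, 0, 0.4, 0, 0, 0, 0],
  [0, 0, 0.4, 0, 0, 0, 0],
  [0, 0, 0.4, 0, 0, 0, 0],
  [0, 0, 0.3, 0, 0, 0, 0],
  [0, 0, 0.2, 0, 0, 0, 0],
  [0, 0, 0.1, 0, 0, 0, 0],
])

```text
time: 2.82
tool_pos: [0.5654, -0.2379, 0.1747]
tool_rot: [3.141, -0.001, 0.232]
contact_force: [3.0, 0.4, 4.2]
opening: 0.0006
grip_force: 2.2
```

```bash
python3 e.py
```

```text
2.8167 [ 0.5654 -0.2379  0.1747] [ 3.1412e+00 -7.0000e-04  2.3190e-01] f [2.99 0.42 4.22] open 0.0005534117439239426 to home, tool cm [-0.05  0.02  0.27]
```

carry_out([
  [0, 0, 0.1, 0, 0, 0, 0],
  [0, 0, 0.1, 0, 0, 0, 0],
  [0, 0, 0.1, 0, 0, 0, 0],
  [0, 0, 0, 0, 0, 0, 0],
  [0, 0, 0, 0, 0, 0, 0],
  [0, 0, 0, 0, 0, 0, 0],
  [0, 0, 0, 0, 0, 0, 0],
  [0, 0, 0, 0, 0, 0, 0],
])

```text
time: 3.48
tool_pos: [0.5654, -0.2379, 0.1723]
tool_rot: [3.141, -0.001, 0.232]
contact_force: [3.2, 2.5, 6.6]
opening: 0.0002
grip_force: 3.2
```

carry_out([
  [0, 0, 0.05, 0, 0, 0, 0],
  [0, 0, 0.05, 0, 0, 0, 0],
  [0, 0, 0, 0, 0, 0, 0],
  [0, 0, 0, 0, 0, 0, 0],
  [0, 0, 0, 0, 0, 0, 0],
  [0, 0, 0, 0, 0, 0, 0],
  [0, 0, 0, 0, 0, 0, 0],
  [0, 0, 0, 0, 0, 0, 0],
])

```text
time: 4.15
tool_pos: [0.5654, -0.2379, 0.1722]
tool_rot: [3.14, -0.001, 0.232]
contact_force: [1.3, 2.7, 11.4]
opening: 0.0004
grip_force: 5.6
```

The force jumped to 11 N with the tool stopped at 0.1722, so the button is home on its stop. Next I'll lift straight up.

carry_out([
  [0, 0, -0.3, 0, 0, 0, 0],
  [0, 0, -0.5, 0, 0, 0, 0],
  [0, 0, -0.6, 0, 0, 0, 0],
  [0, 0, -0.6, 0, 0, 0, 0],
  [0, 0, -0.5, 0, 0, 0, 0],
  [0, 0, -0.3, 0, 0, 0, 0],
  [0, 0, 0, 0, 0, 0, 0],
  [0, 0, 0, 0, 0, 0, 0],
])

```text
time: 4.82
tool_pos: [0.565, -0.2379, 0.1987]
tool_rot: [3.142, 0.0, 0.232]
contact_force: [0.6, -0.6, -0.7]
opening: 0.0005
grip_force: 0.0
```

```bash
python3 e.py; python3 - <<'E'
from cell import cams
import cv2,h
c=cams.read_camera("side"); h.tubs(c)
cv2.imwrite("pics/s2.png",cv2.resize(c["image"][230:390,280:480],None,fx=3,fy=3))
W=h.world(c); import numpy as np
m=(np.hypot(W[...,0]-.565,W[...,1]+.238)<.019)&(W[...,2]>.15)&(W[...,2]<.196)
print(np.histogram(W[m][:,2],bins=np.arange(.158,.198,.002)))
E
```

```text
4.8167 [ 0.565  -0.2379  0.1987] [3.1416e+00 2.0000e-04 2.3180e-01] f [ 0.65 -0.61 -0.68] open 0.000484672718228342 to home, tool cm [-0.    0.03  2.67]
px [322. 164.] lid z 0.159 rect [607.7 153.2] [105.4 102.9] 83.9 button mean [0.6074 0.1538 0.1718] circ [607.3 155.2] 22.4 ztop [0.1718 0.173 ] 203
px [396. 330.] lid z 0.1595 rect [ 592.7 -266.7] [60.4 37.5] 75.5 button mean [ 0.5812 -0.2401  0.1716] circ [ 581.4 -240. ] 7.0 ztop [0.1713 0.1738] 28h.py:20: RuntimeWarning: Mean of empty slice.
  print("px",ce[i].round(),"lid z",lid.round(4),"rect",np.round(r[0],1),np.round(r[1],1),round(r[2],1),"button mean",B.mean(0).round(4),"circ",np.round(cc,1),round(rad,1),"ztop",np.percentile(B[:,2],[50,90]).round(4),len(B))
  ret = um.true_divide(
Traceback (most recent call last):
  File "h.py", line 20, in tubs
    print("px",ce[i].round(),"lid z",lid.round(4),"rect",np.round(r[0],1),np.round(r[1],1),round(r[2],1),"button mean",B.mean(0).round(4),"circ",np.round(cc,1),round(rad,1),"ztop",np.percentile(B[:,2],[50,90]).round(4),len(B))
                                                                                                                                                                                    ~~~~~~~~~~~~~^^^^^^^^^^^^^^^^
IndexError: index -1 is out of bounds for axis 0 with size 0
```

The button's top reads about 0.1715, so it is locked. Contact should come at TCP z≈0.180; I'll touch it lightly.

carry_out([
  [0, 0, 0.2, 0, 0, 0, 0],
  [0, 0, 0.4, 0, 0, 0, 0],
  [0, 0, 0.4, 0, 0, 0, 0],
  [0, 0, 0.4, 0, 0, 0, 0],
  [0, 0, 0.3, 0, 0, 0, 0],
  [0, 0, 0.1, 0, 0, 0, 0],
  [0, 0, 0, 0, 0, 0, 0],
  [0, 0, 0, 0, 0, 0, 0],
])

```text
time: 5.53
tool_pos: [0.5651, -0.2378, 0.1808]
tool_rot: [3.141, -0.0, 0.232]
contact_force: [0.7, -0.5, -0.7]
opening: 0.0005
grip_force: 0.1
```

carry_out([
  [0, 0, 0.05, 0, 0, 0, 0],
  [0, 0, 0.05, 0, 0, 0, 0],
  [0, 0, 0.03, 0, 0, 0, 0],
  [0, 0, 0, 0, 0, 0, 0],
  [0, 0, 0, 0, 0, 0, 0],
  [0, 0, 0, 0, 0, 0, 0],
  [0, 0, 0, 0, 0, 0, 0],
  [0, 0, 0, 0, 0, 0, 0],
])

```text
time: 6.2
tool_pos: [0.5651, -0.2379, 0.1795]
tool_rot: [3.141, -0.0, 0.232]
contact_force: [-1.4, 0.1, 2.7]
opening: 0.0008
grip_force: 1.5
```

The tool feels 2.7 N with the button still locked, so the touch is confirmed. I'll lift well away.

carry_out([
  [0, 0, -0.4, 0, 0, 0, 0],
  [0, 0, -1, 0, 0, 0, 0],
  [0, 0, -1.5, 0, 0, 0, 0],
  [0, 0, -2, 0, 0, 0, 0],
  [-2, 0, -2, 0, 0, 0, 0],
  [-3, 0, -1.5, 0, 0, 0, 0],
  [-3, 0, 0, 0, 0, 0, 0],
  [-3, 0, 0, 0, 0, 0, 0],
])

```text
time: 6.87
tool_pos: [0.4574, -0.2635, 0.265]
tool_rot: [3.139, -0.002, 0.233]
contact_force: [-0.3, -0.8, -0.1]
opening: 0.0003
grip_force: 0.0
```

carry_out([
  [-1.5, 0, 0, 0, 0, 0, 0],
  [0, 0, 0, 0, 0, 0, 0],
  [0, 0, 0, 0, 0, 0, 0],
  [0, 0, 0, 0, 0, 0, 0],
  [0, 0, 0, 0, 0, 0, 0],
  [0, 0, 0, 0, 0, 0, 0],
  [0, 0, 0, 0, 0, 0, 0],
  [0, 0, 0, 0, 0, 0, 0],
])

```text
time: 7.53
tool_pos: [0.4438, -0.2663, 0.2632]
tool_rot: [-3.141, 0.0, 0.233]
contact_force: [1.4, -0.1, 0.1]
opening: 0.0005
grip_force: 0.0
```

```bash
python3 - <<'E'
from cell import cams
import cv2,h,numpy as np
for n in ("side","top"):
    c=cams.read_camera(n); cv2.imwrite(f"pics/{n}3.png",c["image"])
    W=h.world(c)
    for p in ((.565,-.238),(.609,.155)):
        m=(np.hypot(W[...,0]-p[0],W[...,1]-p[1])<.015)&(W[...,2]>.15)&(W[...,2]<.2)
        print(n,p,m.sum(),np.median(W[m][:,2]))
E
python3 e.py
```

```text
side (0.565, -0.238) 256 0.17197391461105943
side (0.609, 0.155) 0 nan
top (0.565, -0.238) 173 0.17286477575724424
top (0.609, 0.155) 178 0.1725150237591455
7.6333 [ 0.4437 -0.2665  0.2633] [-3.1415e+00  2.0000e-04  2.3220e-01] f [ 0.46  0.07 -0.34] open 0.0007025534522918436 to home, tool cm [12.46  0.04  9.12]
  return _methods._mean(a, axis=axis, dtype=dtype,
  ret = ret.dtype.type(ret / rcount)
```

View pics/side3.png

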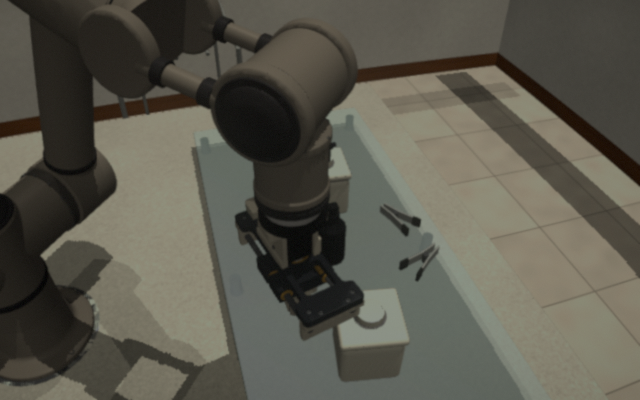

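The picture shows the arm clear of the tub and the near button low at (372,316). Depth puts both buttons about 12–13 mm above their lids, so both are locked. I'll hand in.

```bash
python3 -c "
from cell import robot
print(robot.hand_in())"
```

```text
the job is handed in; nothing more can be done
None
```

I clicked the popped-up button down until it locked, then touched it again at 2.7 N and it stayed down; the other tub is still sealed and the job is handed in, with no verdict returned.

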